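# Confirm the last pick and finish the order at a pick-to-light packing bench

### The job

The pink boxes, the last pick of this order, are packed: confirm it by pressing the lit key on the light module in front of the tray of pink boxes and letting it spring back, then press the green button on the two-button box to finish the order and draw back clear. Press both lightly with the fingertips, leave the other keys and the red button alone, and do not shift or pick up anything on the bench.

Things in the scene. Friction and masses are not known exactly. Their poses are not given: they have to be found in the camera images.
- station_pink: fixed kraft tray of pink boxes (three upright and one lying) and its module on a rail; four such stand side by side 110 mm apart, in varying order. Origin: on the bench under the module; x to the tray, y along the rail. Pale module 50 x 100 mm, face 70 mm up, sloped 15 deg to -x; key 24 mm to -y, dark display to +y. Its key is lit bright green (stays lit throughout). Tray 42 to 244 mm in +x, 102 wide, boxes up to 97 mm high
- key_pink_top (a point): centre of the top face of the square key, 32 x 32 mm, of the pink tray's module, about 79 mm above the bench; z is the outward normal of the key (15 degrees from vertical, leaning to the robot). It stands 9 mm proud of the housing when up and moves with the key
- key_pink (a joint): travel of the pink tray's key in m: 0 up, 0.006 fully in, along its -z. Springs back by itself; starts to move at 1.5 N, counts as pressed at 3 mm (about 4 N), bottoms at 6 N
- station_blue: fixed kraft tray of blue boxes (seven upright) and its module on a rail; four such stand side by side 110 mm apart, in varying order. Origin: on the bench under the module; x to the tray, y along the rail. Pale module 50 x 100 mm, face 70 mm up, sloped 15 deg to -x; key 24 mm to -y, dark display to +y. Its key is unlit, grey. Tray 42 to 244 mm in +x, 102 wide, boxes up to 97 mm high
- key_blue_top (a point): centre of the top face of the square key, 32 x 32 mm, of the blue tray's module, about 79 mm above the bench; z is the outward normal of the key (15 degrees from vertical, leaning to the robot). It stands 9 mm proud of the housing when up and moves with the key
- key_blue (a joint): travel of the blue tray's key in m: 0 up, 0.006 fully in, along its -z. Springs back by itself; starts to move at 1.5 N, counts as pressed at 3 mm (about 4 N), bottoms at 6 N
- station_yellow: fixed kraft tray of yellow boxes (seven upright) and its module on a rail; four such stand side by side 110 mm apart, in varying order. Origin: on the bench under the module; x to the tray, y along the rail. Pale module 50 x 100 mm, face 70 mm up, sloped 15 deg to -x; key 24 mm to -y, dark display to +y. Its key is unlit, grey. Tray 42 to 244 mm in +x, 102 wide, boxes up to 97 mm high
- key_yellow_top (a point): centre of the top face of the square key, 32 x 32 mm, of the yellow tray's module, about 79 mm above the bench; z is the outward normal of the key (15 degrees from vertical, leaning to the robot). It stands 9 mm proud of the housing when up and moves with the key
- key_yellow (a joint): travel of the yellow tray's key in m: 0 up, 0.006 fully in, along its -z. Springs back by itself; starts to move at 1.5 N, counts as pressed at 3 mm (about 4 N), bottoms at 6 N
- station_violet: fixed kraft tray of violet boxes (seven upright) and its module on a rail; four such stand side by side 110 mm apart, in varying order. Origin: on the bench under the module; x to the tray, y along the rail. Pale module 50 x 100 mm, face 70 mm up, sloped 15 deg to -x; key 24 mm to -y, dark display to +y. Its key is unlit, grey. Tray 42 to 244 mm in +x, 102 wide, boxes up to 97 mm high
- key_violet_top (a point): centre of the top face of the square key, 32 x 32 mm, of the violet tray's module, about 79 mm above the bench; z is the outward normal of the key (15 degrees from vertical, leaning to the robot). It stands 9 mm proud of the housing when up and moves with the key
- key_violet (a joint): travel of the violet tray's key in m: 0 up, 0.006 fully in, along its -z. Springs back by itself; starts to move at 1.5 N, counts as pressed at 3 mm (about 4 N), bottoms at 6 N
- operator_box: fixed two-button box, 80 (x) x 145 (y) x 53 mm high, on the bench between robot and rack, to the left or the right. Origin: centre of its underside. Green button 34 mm from the centre to +y of the box, red button 34 mm to -y
- finish_button_top (a point): centre of the top face of the green order-finished button, round, 36 mm across, 66 mm above the bench when up, standing 9 mm proud of its steel collar; z up
- finish_button (a joint): travel of the green order-finished button in m: 0 up, 0.006 fully in (downwards). Springs back by itself; starts to move at 1.5 N, counts as pressed at 3 mm (about 4 N), bottoms at 6 N
- fault_button_top (a point): centre of the top face of the red fault button, round, 36 mm across, 66 mm above the bench when up, standing 9 mm proud of its steel collar; z up
- fault_button (a joint): travel of the red fault button in m: 0 up, 0.006 fully in (downwards). Springs back by itself; starts to move at 1.5 N, counts as pressed at 3 mm (about 4 N), bottoms at 6 N
- pink_box: loose pink product box, 85 x 85 x 24 mm, lying in the front of the pink tray; origin: centre of its underside
- stray_box: loose blue product box, 85 x 85 x 24 mm, lying flat on the bench in front of the rack; origin: centre of its underside
- marker: loose white and black marker pen, 125 mm long along its x, 17 mm thick, lying on the bench in front of the rack; origin: under its middle
- tape_roll: loose roll of brown tape, 100 mm across, 48 mm high, lying flat; origin: centre of its underside
- scanner: loose hand scanner in its charging cradle, about 130 x 85 mm and 95 mm high, on the bench on the other side from the operator box; origin: centre of the cradle's underside
- dispenser: loose tape dispenser, 200 (x) x 75 mm, 115 mm high with its roll, to the right of the rack; origin: centre of its underside
- carton: loose white shipping carton of the order, 220 (x) x 160 x 105 mm, its lid standing open on the +y side up to 215 mm high, pink boxes in it; origin: centre of its underside

How it is judged:
On the way, in this order (a step that is already met when the one before it is completed fails the run):
1. the pink tray's key is pressed in by at least 3 mm (value of joint key_pink above 0.003 m), for 0.05 s.
2. the pink tray's key has sprung back (value of joint key_pink below 0.001 m), for 0.05 s.
3. the green button is pressed in by at least 3 mm (value of joint finish_button above 0.003 m), for 0.05 s.
At the end, for the whole second after the job is handed in: all keys and both buttons are up again (within 1 mm), and every loose thing lies still within 15 mm of where it started (value of joint each of key_pink, key_blue, key_yellow, key_violet, finish_button, fault_button below 0.001 m and distance of each of pink_box, stray_box, marker, tape_roll, scanner, dispenser, carton from where it was at the start of the episode below 0.015 m and linear speed of each of pink_box, stray_box, marker, tape_roll, scanner, dispenser, carton below 0.02 m/s); the robot touches nothing.
It fails at once if another module's key or the red button is pressed in by more than 1.5 mm (value of joint any of key_blue, key_yellow, key_violet, fault_button above 0.0015 m).
It fails at once if a module, tray or the operator box is pushed with more than 30 N (contact force between any of operator_box, station_pink, station_blue, station_yellow, station_violet and the fingers above 30 N or contact force between any of operator_box, station_pink, station_blue, station_yellow, station_violet and the arm above 30 N).
It fails at once if a loose thing is shifted or lifted by more than 15 mm (distance of any of pink_box, stray_box, marker, tape_roll, scanner, dispenser, carton from where it was at the start of the episode above 0.015 m).
It also fails if it takes over 48 s, if anything falls off the work surface, if the arm or the gripper's body presses on something with over 40 N, if the wrist force passes 120 N, or if a joint passes its speed limit or range.

### The arm

A 7-joint arm with a two-finger parallel gripper is mounted at the origin on the work surface. World frame = base frame: x ahead of the robot, y to its left, z up, the work surface at z = 0. Lengths are in m, angles in rad, forces in N, time in s.
With the tool pointing down it reaches from about 0.35 to 0.9 m from the base axis. Payload 7.2 kg.
Tool frame: the origin (TCP) lies where the fingers leave the gripper's body, on its centre line; the fingertips stand 73 mm ahead of it and the grasp point (between the pads) lies 54 mm ahead of it; z points along the fingers, y is the direction in which the jaws open and shut (so a half turn about z gives the same grasp; the last joint's range is limited). The gripper opens to 85 mm and grips with 20 to 120 N. Pads are 22 mm wide; open, the fingers measure 114 mm over their backs; the gripper's body (76 mm by 85 mm) begins 54 mm behind the grasp point. The pads swing forward as they close: fully open they stand 13 mm farther back than shut.
Start: joints at [1.19, 0.411, -0.013, 1.596, 0.006, 1.134, -0.082], TCP at [0.192, -0.595, 0.304] pointing down, gripper open.
Joint ranges: [-2.95, 2.95], [-0.29, 1.99], [-1.47, 1.44], [0.14, 2.54], [-1.03, 4.17], [0.13, 1.85], [-2.86, 2.86]. Speed limits (rad/s): [2.39, 2.39, 3.01, 3.01, 3.14, 3.14, 3.14].

### API

Orientations are given as [roll, pitch, yaw] about the fixed x, y, z axes, in that order (R = Rz(yaw) Ry(pitch) Rx(roll)).
In Python, from station import ctrl gives the robot as it stands.
- The arm moves only by the tool send_rows, never from a script. Its arguments are lists of equal length, an entry for each row: "dp": the shift along the world's x, y, z in m, a list of three; "turn": the turn about the world's z in degrees. A call has exactly 5 rows; each row shifts and turns the commanded pose from where the row before left it; what a row does not reach is not made up. A row lasts 1/10 s, in which the tool goes at most 50 mm and 8.59 degrees, less where a joint would pass 70% of its speed; a pose out of reach is approached as far as the arm can. A call is refused whole if a number of a shift passes 0.05 or a number of a turn 8.59, either way. A call with a gripper value outside its range is refused whole. "grip" is the finger opening in m, from 0 to 0.0854, set as the call begins (left out, the last holds). The fingers move at their own pace and stop on an object; "grip_force" is the grip in N (left out, the last holds). Time passes only in rows, so rows that do not move let the fingers close, or fill a call up. It gives the time, the measured TCP pose, the force and the opening at its end, in the units of the state.
- ctrl.get_state(): the state, without advancing time (a new reading comes with each control period).
- ctrl.capture(name): name is "side" or "top" or "wrist"; returns the picture (400x640x3 uint8, blue, green, red); there is no depth.
- ctrl.camera_params(name): a dict with "fx", "fy", "cx", "cy" (pixels), "world_to_cam" (4x4, takes a point from world to camera coordinates). Camera axes: x right, y up, looking along -z (the intrinsics and any distortion apply to the point x, -y, -z); pixel columns grow to the right and rows downward; lengths in m; the calibration is good to about 2 mm. A picture is of the moment at which its call begins: read the wrist's pose just before it. camera_params takes no time and is no camera call; for the wrist camera it gives the pose at the moment of the call.
- ctrl.hand_in(): hands the job in, once; it reports no verdict.
Trained networks look in the newest picture that a camera, given by its name, has taken for a name from the list of things; names that differ only in an ending like _2 or _b are one class to them, and where a whole thing is asked for, a point or a joint stands for the part that bears it (a point fixed in the world has none). Each returns a list of dicts, best first, with "confidence" (0 to 1); they miss things now and then, are a little off and sometimes report something else, mostly with a low value. They report only what shows in the picture. A call takes as long as a camera call.
- ctrl.recognise(target, camera): "extent" ([centre column, centre row, width, height] in pixels, round what is visible of it).
The state is a dict: "time_s": time; "joint_positions": joint angles; "qvel": joint speeds; "joint_efforts": joint torques, N m; "eef_pos": TCP position; "ee_rot": TCP orientation; "ft_force": force on the tool from outside, world axes, zero at the start; "wrist_torque": the same for the moment, N m; "width": opening from 0.0 (shut) to 1.0 (fully open).
Only numpy, scipy, OpenCV 4.12 (cv2) and the standard library are available. Lean on these libraries where they do the work, as an engineer would, in place of code of your own. Each camera call takes 0.05 s, during which the arm holds its last target.

## Working session

There is one attempt and no reset: what is moved stays moved. The work goes in short steps, Python scripts to look and compute and a tool call to move; the robot and the scene stay as the last step left them, time stands still between calls to the robot, and variables do not carry over. Pictures are saved under pics/ and viewed, and the job is handed in when it is done.

Besides the shell and the picture viewer there is one more tool, called after "Request:" in YAML: its name, and indented under it one key for each argument. send_rows: Moves the arm, as the interface text tells. Its arguments: {"type":"object","properties":{"dp":{"type":"array"},"turn":{"type":"array"},"grip":{"type":"number"},"grip_force":{"type":"number"}},"required":["dp","turn"]}

```bash
mkdir -p pics; ls
python3 - <<'E'
from station import ctrl
import cv2
s=ctrl.get_state(); print({k:s[k] for k in('time_s','eef_pos','ee_rot','ft_force','width')})
for n in('side','top','wrist'):
    cv2.imwrite(f'pics/{n}0.png',ctrl.capture(n)); p=ctrl.camera_params(n); print(n,p)
E
```

```text
pics
{'time_s': 0.0, 'eef_pos': array([ 0.1921987 , -0.59430518,  0.30302798]), 'ee_rot': array([-3.13991304e+00,  8.54983085e-05,  3.12869901e-01]), 'ft_force': array([-0.01158942,  0.06314137,  0.18811099]), 'width': 1.0044108431964305}
side {'fx': 478.1282451376389, 'fy': 478.1282451376389, 'cx': 318.5257918928991, 'cy': 200.58479744926584, 'world_to_cam': array([[-0.97144855, -0.2372063 , -0.00456993,  0.56763056],
       [ 0.17670119, -0.73624261,  0.65324077, -0.16682611],
       [-0.1583174 ,  0.63378229,  0.75713645, -1.33170299],
       [ 0.        ,  0.        ,  0.        ,  1.        ]])}
top {'fx': 474.25859244640077, 'fy': 474.25859244640077, 'cx': 317.8877640369833, 'cy': 197.04016385187964, 'world_to_cam': array([[-0.00879591, -0.99993427,  0.0073549 ,  0.01815524],
       [ 0.99174759, -0.00778263,  0.12796935, -0.56842685],
       [-0.1279037 ,  0.00841981,  0.99175085, -1.3364732 ],
       [ 0.        ,  0.        ,  0.        ,  1.        ]])}
wrist {'fx': 336.03774414279764, 'fy': 336.03774414279764, 'cx': 324.8378201536313, 'cy': 201.90478673549416, 'world_to_cam': array([[ 0.30752414, -0.9515385 , -0.00184131, -0.62470572],
       [ 0.91854308,  0.29736454, -0.26048598,  0.03349008],
       [ 0.24840998,  0.07841441,  0.96547587, -0.38059629],
       [ 0.        ,  0.        ,  0.        ,  1.        ]])}
```

View pics/top0.png

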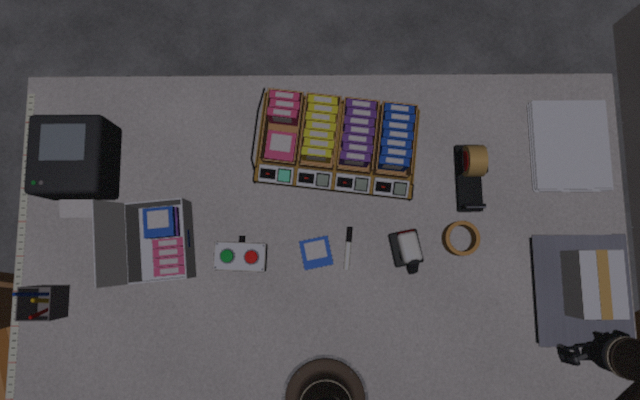

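View pics/side0.png

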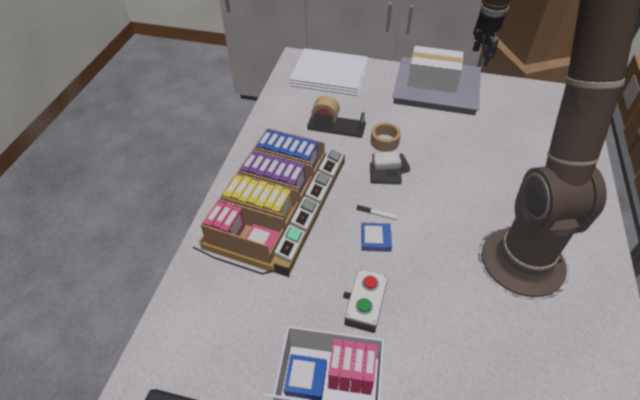

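Run:
```python
from station import ctrl
for c in('top','side'):
  for t in('key_pink_top','finish_button_top','operator_box','station_pink'):
    print(c,t,[(round(r['confidence'],2),[round(float(v),1) for v in r['extent']]) for r in ctrl.recognise(t,c)[:3]])
```

```text
top key_pink_top [(0.44, [282.7, 175.2, 14.8, 18.0])]
top finish_button_top [(0.43, [227.9, 257.1, 16.9, 12.3]), (0.32, [143.4, 242.4, 103.8, 94.5])]
top operator_box [(0.86, [239.9, 253.8, 50.7, 35.8]), (0.63, [362.1, 184.3, 14.9, 15.3])]
top station_pink [(0.95, [280.3, 135.0, 45.2, 95.0])]
side key_pink_top [(0.67, [294.4, 235.7, 13.4, 11.5])]
side finish_button_top [(0.57, [364.2, 303.8, 15.0, 16.5]), (0.43, [263.3, 239.0, 35.8, 27.0])]
side operator_box [(0.97, [367.7, 303.0, 39.4, 63.0]), (0.33, [267.9, 202.1, 95.5, 58.5])]
side station_pink [(0.55, [250.7, 230.1, 107.6, 67.5]), (0.28, [298.2, 152.1, 85.0, 55.6])]
```

The top view shows the green lit key at about (284,176) in front of the pink tray, the left-most one. The green button is at (227,256) and the red one at (251,257), with the operator box to the left. The side view agrees: lit key (294,236), green button (364,305). Next I'll refine and triangulate these.

```bash
cat > h.py <<'E'
import numpy as np,cv2
from station import ctrl
def proj(n,P,p=None):
    p=p or ctrl.camera_params(n); T=p['world_to_cam']; c=T[:3,:3]@np.array(P)+T[:3,3]
    return np.array([p['cx']+p['fx']*c[0]/-c[2], p['cy']+p['fy']*(-c[1])/-c[2]])
def ray(n,uv,p=None):
    p=p or ctrl.camera_params(n); T=p['world_to_cam']; R=T[:3,:3]
    d=np.array([(uv[0]-p['cx'])/p['fx'],-(uv[1]-p['cy'])/p['fy'],-1.0])
    return -R.T@T[:3,3], R.T@d
def atz(n,uv,z,p=None):
    o,d=ray(n,uv,p); return o+d*(z-o[2])/d[2]
def tri(obs):
    A=[];b=[]
    for n,uv in obs:
        o,d=ray(n,uv); d=d/np.linalg.norm(d); M=np.eye(3)-np.outer(d,d); A.append(M); b.append(M@o)
    return np.linalg.lstsq(np.vstack(A),np.hstack(b),rcond=None)[0]
E
python3 - <<'E'
from h import *
boxes={'top':{'key':(270,165,300,188),'grn':(215,245,240,268),'red':(242,245,262,268)},'side':{'key':(278,222,312,252),'grn':(350,292,380,320),'red':(360,272,382,292)}}
obs={}
for c in boxes:
    im=cv2.imread(f'pics/{c}0.png'); hsv=cv2.cvtColor(im,cv2.COLOR_BGR2HSV)
    for k,(a,b,e,f) in boxes[c].items():
        h=hsv[b:f,a:e].astype(int)
        m=((h[...,0]>45)&(h[...,0]<95)&(h[...,1]>60)) if k!='red' else (((h[...,0]<8)|(h[...,0]>172))&(h[...,1]>120))
        if k=='key': m&=h[...,2]>110
        m=m.astype(np.uint8)
        n,l,st,ce=cv2.connectedComponentsWithStats(m); i=1+st[1:,4].argmax()
        uv=ce[i]+[a,b]; print(c,k,uv,st[i]); obs[c,k]=uv
    big=cv2.resize(im[150:280,200:430] if c=='top' else im[140:330,200:430],None,fx=3,fy=3,interpolation=cv2.INTER_CUBIC)
    cv2.imwrite(f'pics/{c}_z.png',big)
for k,z in(('key',.079),('grn',.066),('red',.066)):
    print(k,'tri',tri([(c,obs[c,k]) for c in('top','side')]).round(4),[atz(c,obs[c,k],z).round(4) for c in('top','side')])
E
```

```text
top key [283.60824742 175.24742268] [ 9  5 10 11 97]
top grn [226.1969697  255.64393939] [  5   5  13  13 132]
top red [250.60483871 256.5       ] [  3   6  13  12 124]
side key [293.5 233.9] [  8   6  15  13 130]
side grn [363.80952381 304.73469388] [  7   7  14  13 147]
side red [369.90163934 281.68032787] [  4   4  13  12 122]
key tri [0.6274 0.1104 0.0707] [array([0.6258, 0.1099, 0.079 ]), array([0.6254, 0.1164, 0.079 ])]
grn tri [0.4026 0.2716 0.0596] [array([0.4023, 0.2704, 0.066 ]), array([0.4027, 0.2751, 0.066 ])]
red tri [0.3993 0.2033 0.0595] [array([0.3993, 0.2025, 0.066 ]), array([0.3992, 0.2073, 0.066 ])]
```

View pics/top_z.png

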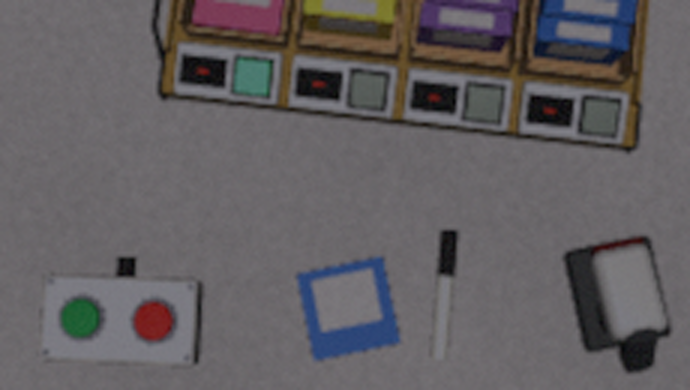

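View pics/side_z.png

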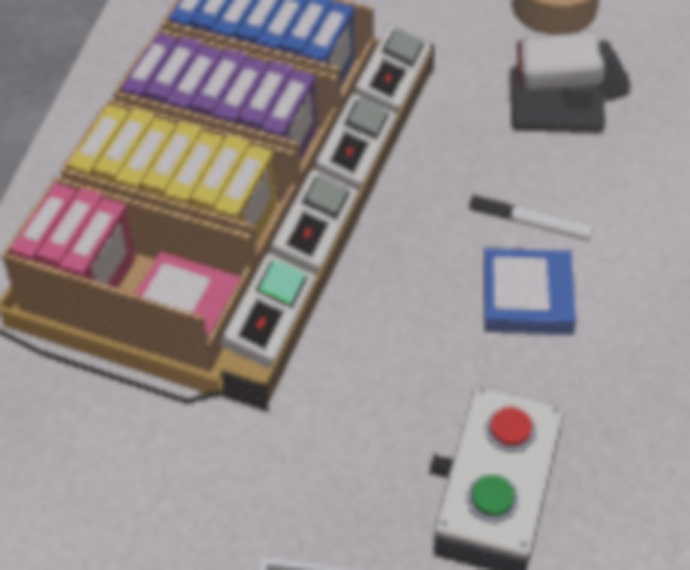

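Request:
send_rows:
  dp:
    - [0,0.04,0.01]
    - [0,0.045,0.01]
    - [0,0.045,0.01]
    - [0.02,0.045,0]
    - [0.02,0.045,0]
  turn: [-5,-5,-5,-5,-5]
  grip: 0
  grip_force: 20

```text
time_s: 1.05
eef_pos: [0.2322, -0.3732, 0.3345]
ee_rot: [3.14, -0.001, -0.129]
ft_force: [1.1, 0.8, -0.1]
width: 0.143
```

Request:
send_rows:
  dp:
    - [0.02,0.045,0]
    - [0.02,0.045,0]
    - [0.02,0.045,0]
    - [0.02,0.045,0]
    - [0.02,0.045,0]
  turn: [0,0,0,0,0]

```text
time_s: 1.55
eef_pos: [0.3327, -0.1478, 0.3344]
ee_rot: [3.141, -0.001, -0.124]
ft_force: [1.5, 0.4, -0.8]
width: 0.001
```

Request:
send_rows:
  dp:
    - [0.03,0.04,0]
    - [0.03,0.04,0]
    - [0.03,0.04,0]
    - [0.03,0.04,0]
    - [0.03,0.04,0]
  turn: [0,0,0,0,0]

```text
time_s: 2.05
eef_pos: [0.4833, 0.052, 0.3343]
ee_rot: [3.141, -0.001, -0.124]
ft_force: [0.2, -0.5, -0.3]
width: 0.002
```

Request:
send_rows:
  dp:
    - [0.02,0.02,0]
    - [0,0.02,0]
    - [0,0.01,-0.01]
    - [0,0,-0.01]
    - [0,0,0]
  turn: [0,0,0,0,0]

```text
time_s: 2.55
eef_pos: [0.5013, 0.099, 0.312]
ee_rot: [3.14, 0.003, -0.124]
ft_force: [-0.1, -0.9, 0.7]
width: -0.0
```

Run:
```python
from h import *
s=ctrl.get_state(); print({k:s[k] for k in('time_s','eef_pos','ee_rot','ft_force','width')})
p=ctrl.camera_params('wrist'); im=ctrl.capture('wrist'); cv2.imwrite('pics/w1.png',im)
print(ray('wrist',(0,0),p)[0])
for P in((.6256,.112,.079),(.4025,.272,.066)): print(proj('wrist',P,p))
```

```text
{'time_s': 2.55, 'eef_pos': array([0.50126475, 0.09897703, 0.31199272]), 'ee_rot': array([ 3.13975394e+00,  2.78027044e-03, -1.23971842e-01]), 'ft_force': array([-0.09891872, -0.94679639,  0.70323705]), 'width': -0.0003740912526406619}
[0.56781975 0.09058179 0.38360035]
[290.28536935  41.99280824]
[173.65103201 293.00077958]
```

View pics/w1.png

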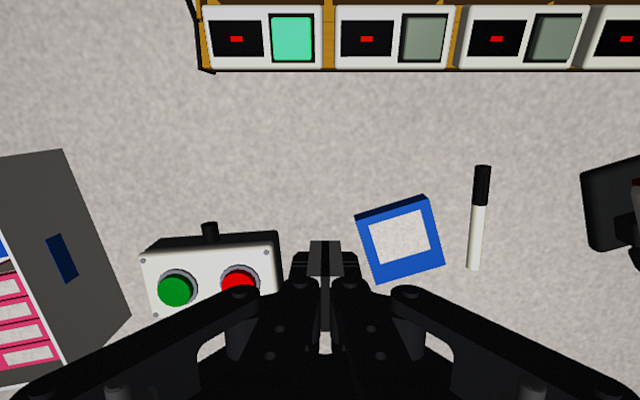

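The wrist view shows the lit key centred at about (292,39), the green button at about (175,291), and the rail level in the image, so the yaw is aligned. Closed fingertips are at about (325,258).

Run:
```python
from h import *
im=cv2.imread('pics/w1.png'); h=cv2.cvtColor(im,cv2.COLOR_BGR2HSV).astype(int)
for k,(a,b,e,f),z in(('key',(265,10,320,70),.079),('grn',(150,268,200,315),.066)):
    g=h[b:f,a:e]; m=((g[...,0]>45)&(g[...,0]<95)&(g[...,1]>70)&(g[...,2]>50)).astype(np.uint8)
    n,l,st,ce=cv2.connectedComponentsWithStats(m); i=1+st[1:,4].argmax(); uv=ce[i]+[a,b]
    s=st[i]; c=(s[0]+s[2]/2+a-.5,s[1]+s[3]/2+b-.5)
    print(k,uv,s,atz('wrist',uv,z).round(4),atz('wrist',c,z).round(4))
for q in((0.5013,.099,.312-.073),): print(proj('wrist',q))
```

```text
key [291.4335425   38.24187108] [   6    7   41   44 1753] [0.6291 0.1104 0.079 ] [0.629  0.1108 0.079 ]
grn [173.48030496 291.49555273] [  7   9  34  30 787] [0.4046 0.2721 0.066 ] [0.4046 0.2721 0.066 ]
[324.00380755 258.97232042]
```

Request:
send_rows:
  dp:
    - [0.035,0.005,-0.01]
    - [0.035,0.004,-0.03]
    - [0.03,0.004,-0.035]
    - [0.017,0,-0.035]
    - [0,0,-0.03]
  turn: [0,0,0,0,0]

```text
time_s: 3.1
eef_pos: [0.6212, 0.1111, 0.1718]
ee_rot: [3.141, -0.0, -0.127]
ft_force: [0.6, 0.1, -0.3]
width: -0.001
```

Request:
send_rows:
  dp:
    - [0,0,0]
    - [0,0,0]
    - [0,0,0]
    - [0,0,0]
    - [0,0,0]
  turn: [0,0,0,0,0]

```text
time_s: 3.6
eef_pos: [0.6198, 0.1133, 0.1757]
ee_rot: [-3.141, -0.003, -0.124]
ft_force: [0.4, -0.2, 0.0]
width: 0.001
```

Run:
```python
from h import *
s=ctrl.get_state(); print({k:s[k] for k in('time_s','eef_pos','ee_rot','ft_force','width')})
for n in('wrist','side'):
  im=ctrl.capture(n); cv2.imwrite(f'pics/{n}2.png',im if n=='wrist' else cv2.resize(im[130:330,200:440],None,fx=3,fy=3,interpolation=cv2.INTER_CUBIC))
```

```text
{'time_s': 3.6, 'eef_pos': array([0.61979939, 0.11330673, 0.17565404]), 'ee_rot': array([-3.14122030e+00, -2.53996924e-03, -1.23699545e-01]), 'ft_force': array([ 0.44693154, -0.18568401,  0.02949855]), 'width': 0.0008881595085961624}
```

View pics/wrist2.png

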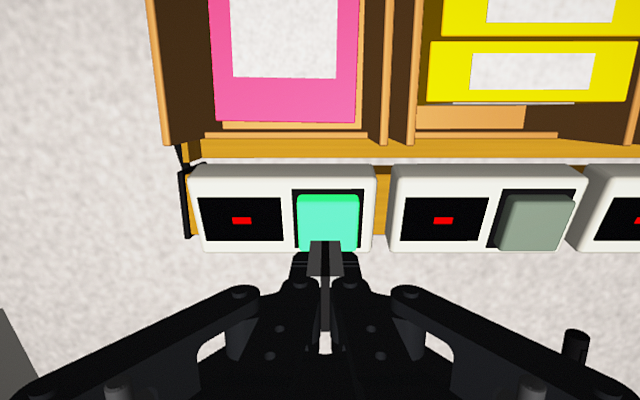

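View pics/side2.png

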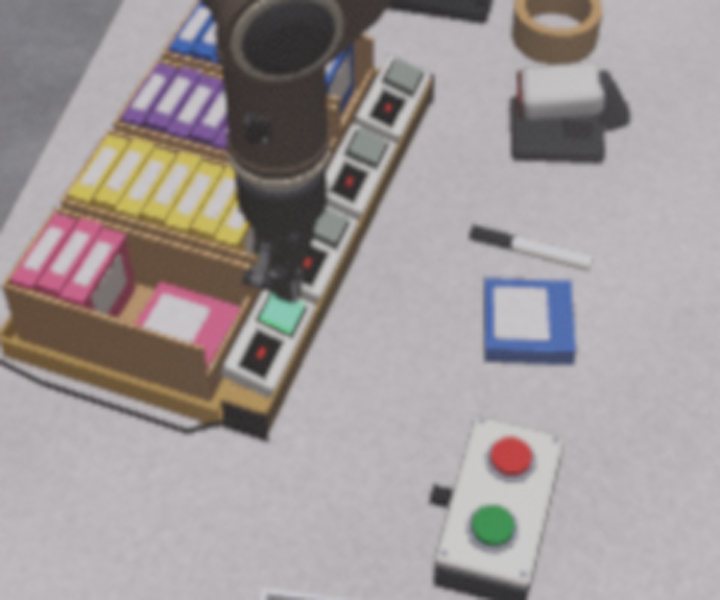

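Run:
```python
from h import *
s=ctrl.get_state(); print(s['eef_pos'])
for q in((.6275,.111,.079),(.6275+.016*.966,.111-.002,.079+.004),(.6275-.016*.966,.113,.079-.004)): print(proj('wrist',q))
x,y,z=s['eef_pos']
for dx in(-.011,0,.011): print(proj('wrist',(x+dx,y,z-.073)))
print(atz('wrist',(328,198),.083))
```

```text
[0.61956118 0.11328895 0.17494489]
[327.17518646 226.74186295]
[327.42668835 200.09885884]
[326.94514951 251.11096499]
[327.52421335 280.57314045]
[324.66910401 259.45925362]
[321.70940848 237.57193897]
[0.64400442 0.10858095 0.083     ]
```

Request:
send_rows:
  dp:
    - [0,-0.001,-0.006]
    - [0,-0.001,-0.006]
    - [0,0,-0.004]
    - [0,0,0]
    - [0,0,0]
  turn: [0,0,0,0,0]

```text
time_s: 4.2
eef_pos: [0.6192, 0.1114, 0.1576]
ee_rot: [3.142, 0.001, -0.123]
ft_force: [0.3, -0.4, -0.7]
width: -0.003
```

Request:
send_rows:
  dp:
    - [0,0,-0.001]
    - [0,0,-0.001]
    - [0,0,-0.001]
    - [0,0,0]
    - [0,0,0]
  turn: [0,0,0,0,0]

```text
time_s: 4.7
eef_pos: [0.6193, 0.1113, 0.1549]
ee_rot: [3.142, 0.0, -0.124]
ft_force: [0.9, -0.1, -0.1]
width: -0.002
```

Request:
send_rows:
  dp:
    - [0,0,-0.001]
    - [0,0,-0.001]
    - [0,0,-0.001]
    - [0,0,0]
    - [0,0,0]
  turn: [0,0,0,0,0]

```text
time_s: 5.2
eef_pos: [0.6193, 0.1113, 0.1519]
ee_rot: [3.142, 0.0, -0.124]
ft_force: [0.1, 0.0, -0.4]
width: 0.003
```

Request:
send_rows:
  dp:
    - [0,0,-0.001]
    - [0,0,-0.001]
    - [0,0,0]
    - [0,0,0]
    - [0,0,0]
  turn: [0,0,0,0,0]

```text
time_s: 5.7
eef_pos: [0.6196, 0.1113, 0.1502]
ee_rot: [-3.141, -0.001, -0.124]
ft_force: [0.9, -1.3, 2.1]
width: 0.002
```

Run:
```python
from h import *
import numpy as np
s=ctrl.get_state(); print(s['eef_pos'],s['ft_force'],s['wrist_torque'])
im=ctrl.capture('wrist'); cv2.imwrite('pics/wrist3.png',im[130:330,180:480].repeat(2,0).repeat(2,1))
```

```text
[0.61961037 0.11129239 0.15015121] [ 0.8626141  -1.26512637  2.06045304] [-0.11323235 -0.24449992 -0.00191335]
```

View pics/wrist3.png

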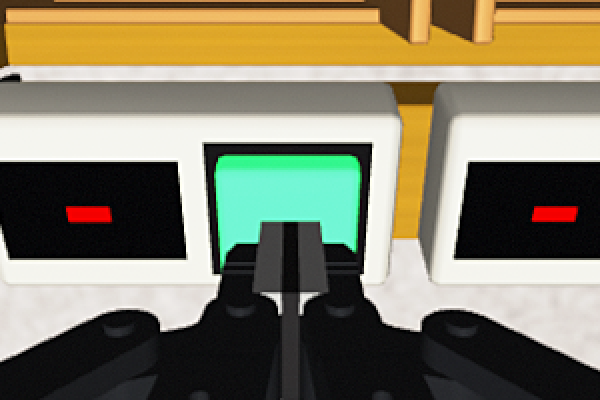

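Light contact: about 2 N, with the tip centred on the lit key. I'll press further.

Request:
send_rows:
  dp:
    - [0,0,-0.001]
    - [0,0,-0.001]
    - [0,0,-0.001]
    - [0,0,0]
    - [0,0,0]
  turn: [0,0,0,0,0]

```text
time_s: 6.25
eef_pos: [0.6196, 0.1114, 0.1472]
ee_rot: [-3.141, -0.001, -0.124]
ft_force: [2.6, -0.7, 5.9]
width: -0.003
```

Request:
send_rows:
  dp:
    - [0,0,-0.001]
    - [0,0,0]
    - [0,0,0]
    - [0,0,0]
    - [0,0,0]
  turn: [0,0,0,0,0]

```text
time_s: 6.75
eef_pos: [0.6198, 0.1114, 0.1463]
ee_rot: [-3.141, -0.001, -0.124]
ft_force: [2.4, -0.2, 6.4]
width: -0.001
```

Run:
```python
from h import *
im=ctrl.capture('wrist'); cv2.imwrite('pics/wrist4.png',im[130:330,180:480].repeat(2,0).repeat(2,1))
for i in range(4): s=ctrl.get_state(); print(s['eef_pos'],s['ft_force']); ctrl.capture('wrist')
```

```text
[0.61977962 0.11136977 0.14633874] [ 2.07551337 -0.36945436  5.93137289]
[0.6197959  0.11138554 0.14634596] [ 2.09416531 -0.13407488  6.3110266 ]
[0.61978421 0.11137407 0.14634751] [ 2.20281845 -1.23909148  5.42653474]
[0.61977591 0.1113263  0.14631513] [ 1.71613411 -0.70138509  5.17561384]
```

View pics/wrist4.png

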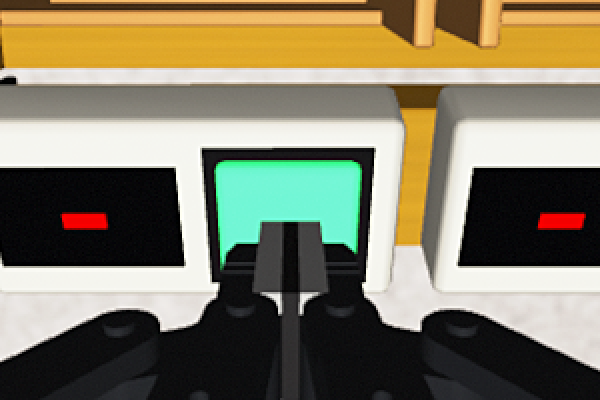

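The key's front side wall is no longer visible, the force is about 5.5–6 N, and the tip has gone about 4.7 mm past contact. So the key is pressed. I'll add a touch of margin, then lift.

Request:
send_rows:
  dp:
    - [0,0,-0.0005]
    - [0,0,0]
    - [0,0,0.002]
    - [0,0,0.004]
    - [0,0,0.006]
  turn: [0,0,0,0,0]

```text
time_s: 7.5
eef_pos: [0.6184, 0.1113, 0.1568]
ee_rot: [3.141, 0.002, -0.123]
ft_force: [-1.1, 0.1, 0.6]
width: 0.001
```

Request:
send_rows:
  dp:
    - [0,0,0.02]
    - [-0.01,0,0.02]
    - [-0.01,0.01,0.02]
    - [-0.01,0.01,0]
    - [0,0,0]
  turn: [0,0,0,0,0]

```text
time_s: 8.0
eef_pos: [0.5877, 0.1333, 0.2175]
ee_rot: [-3.141, 0.001, -0.121]
ft_force: [-0.4, 0.1, -0.2]
width: -0.001
```

Run:
```python
from h import *
s=ctrl.get_state(); print(s['time_s'],s['eef_pos'],s['ft_force'])
im=ctrl.capture('wrist'); cv2.imwrite('pics/wrist5.png',im)
```

```text
8.0 [0.58769385 0.13331483 0.21751405] [-0.42716171  0.12006799 -0.17773508]
```

View pics/wrist5.png

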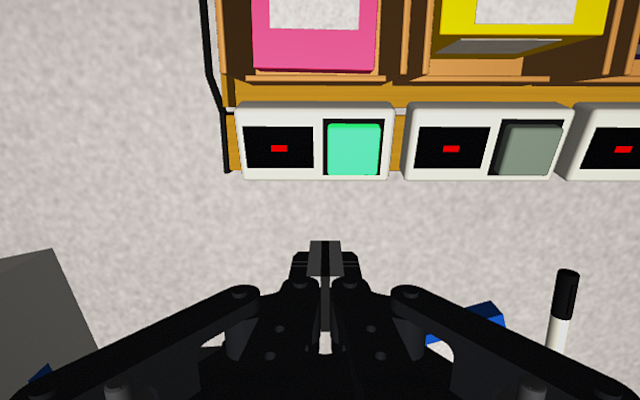

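Run:
```python
from h import *
im=cv2.imread('pics/top0.png')
for uv in((181,201),(187,280),(193,277)): print(atz('top',uv,.105).round(3))
cv2.imwrite('pics/top_c.png',cv2.resize(im[180:300,80:270],None,fx=4,fy=4,interpolation=cv2.INTER_CUBIC))
```

```text
[0.552 0.389 0.105]
[0.338 0.367 0.105]
[0.346 0.351 0.105]
```

View pics/top_c.png

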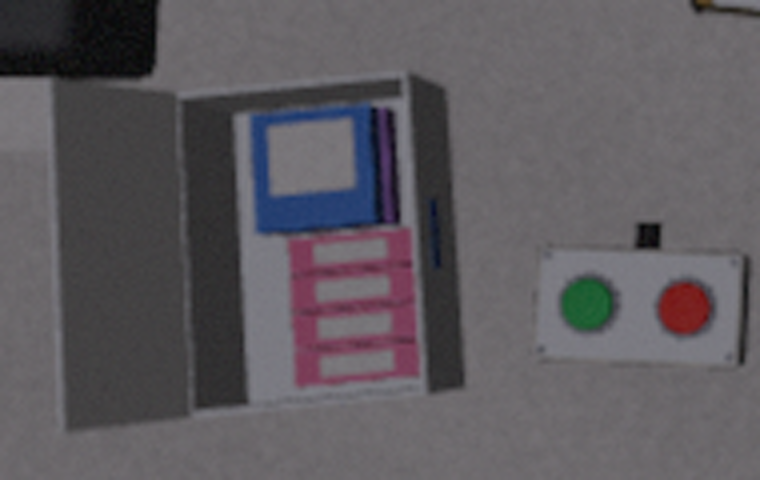

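Request:
send_rows:
  dp:
    - [-0.04,0.03,0.01]
    - [-0.04,0.03,0]
    - [-0.04,0.03,0]
    - [-0.04,0.03,0]
    - [-0.02,0.01,0]
  turn: [0,0,0,0,0]

```text
time_s: 8.55
eef_pos: [0.4066, 0.263, 0.2265]
ee_rot: [3.142, 0.002, -0.119]
ft_force: [0.8, 0.5, 0.5]
width: -0.002
```

Request:
send_rows:
  dp:
    - [0,0,0]
    - [0,0,0]
    - [0,0,0]
    - [0,0,0]
    - [0,0,0]
  turn: [0,0,0,0,0]

```text
time_s: 9.05
eef_pos: [0.4109, 0.2601, 0.2269]
ee_rot: [3.141, 0.0, -0.125]
ft_force: [-0.2, 0.5, 0.2]
width: -0.0
```

Run:
```python
from h import *
s=ctrl.get_state(); print(s['time_s'],s['eef_pos'],s['ft_force'])
im=ctrl.capture('wrist'); cv2.imwrite('pics/wrist6.png',im)
im=ctrl.capture('side'); cv2.imwrite('pics/side6.png',cv2.resize(im[200:400,240:480],None,fx=3,fy=3,interpolation=cv2.INTER_CUBIC))
```

```text
9.05 [0.41086373 0.26007104 0.22691151] [-0.22819897  0.47172102  0.24839356]
```

View pics/wrist6.png

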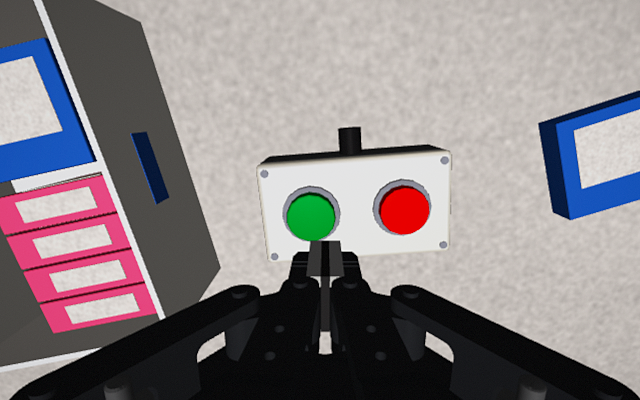

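View pics/side6.png

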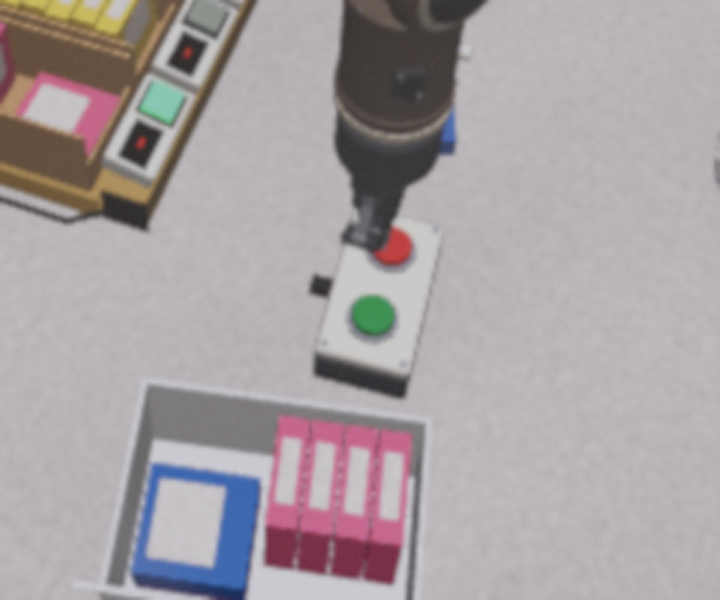

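The wrist view shows the green button at about (311,217), the red at (404,210), and the carton wall well to the left. The side view shows the pink key up.

Run:
```python
from h import *
for uv in((311,216),(404,209)): print(atz('wrist',uv,.066).round(4))
print(ctrl.get_state()['eef_pos'])
```

```text
[0.4052 0.2711 0.066 ]
[0.4021 0.2038 0.066 ]
[0.4105448  0.26032704 0.2270519 ]
```

Request:
send_rows:
  dp:
    - [-0.006,0.011,-0.02]
    - [0,0,-0.025]
    - [0,0,-0.02]
    - [0,0,-0.01]
    - [0,0,0]
  turn: [0,0,0,0,0]

```text
time_s: 9.65
eef_pos: [0.4037, 0.2713, 0.1512]
ee_rot: [3.14, 0.002, -0.124]
ft_force: [-0.1, -1.2, -0.3]
width: 0.003
```

Request:
send_rows:
  dp:
    - [0,0,-0.002]
    - [0,0,-0.002]
    - [0,0,0]
    - [0,0,0]
    - [0,0,0]
  turn: [0,0,0,0,0]

```text
time_s: 10.15
eef_pos: [0.4043, 0.2718, 0.1486]
ee_rot: [-3.141, -0.001, -0.124]
ft_force: [0.4, 0.4, 0.5]
width: -0.002
```

Run:
```python
from h import *
s=ctrl.get_state(); print(s['time_s'],s['eef_pos'],s['ft_force'])
im=ctrl.capture('wrist'); cv2.imwrite('pics/wrist7.png',im)
im=ctrl.capture('side'); cv2.imwrite('pics/side7.png',cv2.resize(im[200:400,240:480],None,fx=3,fy=3,interpolation=cv2.INTER_CUBIC))
```

```text
10.15 [0.40426099 0.27181506 0.14857506] [0.43441777 0.35849723 0.46261959]
```

View pics/wrist7.png

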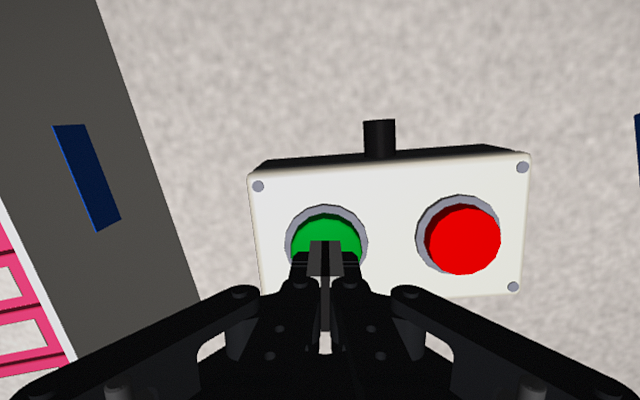

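View pics/side7.png

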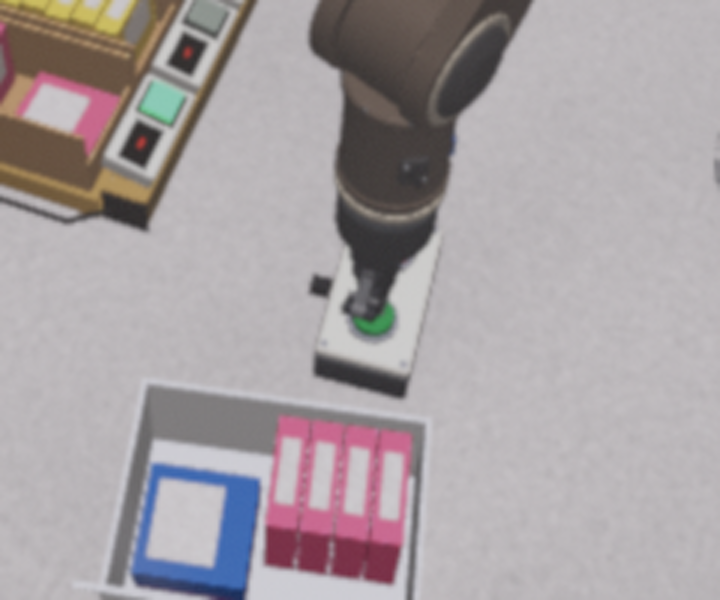

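The tips are over the green button (centre about (325,245) in the wrist view) and roughly 10 mm above it. I'll lower in steps.

Request:
send_rows:
  dp:
    - [0,0,-0.003]
    - [0,0,-0.002]
    - [0,0,-0.002]
    - [0,0,0]
    - [0,0,0]
  turn: [0,0,0,0,0]

```text
time_s: 10.75
eef_pos: [0.404, 0.2718, 0.1411]
ee_rot: [3.141, 0.0, -0.123]
ft_force: [0.0, -0.2, -0.2]
width: -0.001
```

Request:
send_rows:
  dp:
    - [0,0,-0.001]
    - [0,0,-0.001]
    - [0,0,-0.001]
    - [0,0,0]
    - [0,0,0]
  turn: [0,0,0,0,0]

```text
time_s: 11.25
eef_pos: [0.4042, 0.2717, 0.1383]
ee_rot: [3.142, -0.0, -0.124]
ft_force: [-0.7, 0.7, 1.9]
width: 0.002
```

Request:
send_rows:
  dp:
    - [0,0,-0.001]
    - [0,0,-0.001]
    - [0,0,0]
    - [0,0,0]
    - [0,0,0]
  turn: [0,0,0,0,0]

```text
time_s: 11.75
eef_pos: [0.4041, 0.2718, 0.1363]
ee_rot: [-3.142, -0.0, -0.123]
ft_force: [-0.2, -1.1, 3.9]
width: 0.001
```

Request:
send_rows:
  dp:
    - [0,0,-0.001]
    - [0,0,-0.001]
    - [0,0,0]
    - [0,0,0]
    - [0,0,0]
  turn: [0,0,0,0,0]

```text
time_s: 12.25
eef_pos: [0.4041, 0.2718, 0.1343]
ee_rot: [-3.142, -0.0, -0.124]
ft_force: [-0.0, -0.9, 4.9]
width: 0.0
```

Run:
```python
from h import *
im=ctrl.capture('wrist'); cv2.imwrite('pics/wrist8.png',im)
for i in range(4): s=ctrl.get_state(); print(s['eef_pos'],s['ft_force']); ctrl.capture('wrist')
```

```text
[0.40414155 0.27176441 0.1342748 ] [-1.51085377 -0.61795237  4.55533132]
[0.40414596 0.27176102 0.13426899] [-0.14913623 -0.91693782  4.97673392]
[0.40413424 0.27178151 0.13425466] [ 0.21347517 -1.12887324  4.30904266]
[0.40413081 0.27175709 0.13423731] [ 0.1941686  -0.79487565  4.32669588]
```

View pics/wrist8.png

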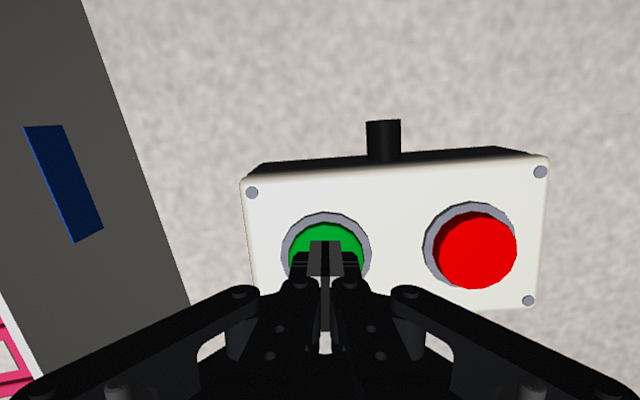

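The force is about 4.5 N and the travel about 4 mm. I'll go 1 mm deeper for margin, then release.

Request:
send_rows:
  dp:
    - [0,0,-0.001]
    - [0,0,0]
    - [0,0,0]
    - [0,0,0]
    - [0,0,0]
  turn: [0,0,0,0,0]

```text
time_s: 13.0
eef_pos: [0.4041, 0.2718, 0.1333]
ee_rot: [-3.142, -0.0, -0.124]
ft_force: [-0.8, -1.1, 5.1]
width: -0.005
```

Request:
send_rows:
  dp:
    - [0,0,0.003]
    - [0,0,0.005]
    - [0,0,0.02]
    - [0,0,0.03]
    - [0,0,0.03]
  turn: [0,0,0,0,0]

```text
time_s: 13.5
eef_pos: [0.4035, 0.2715, 0.2218]
ee_rot: [3.141, 0.002, -0.123]
ft_force: [1.3, 0.7, 0.2]
width: 0.002
```

Request:
send_rows:
  dp:
    - [0,-0.02,0.03]
    - [0,-0.04,0.02]
    - [0,-0.04,0]
    - [0,-0.02,0]
    - [0,0,0]
  turn: [0,0,0,0,0]

```text
time_s: 14.0
eef_pos: [0.4039, 0.1485, 0.2712]
ee_rot: [3.14, 0.0, -0.128]
ft_force: [0.1, 0.7, 0.2]
width: 0.009
```

Request:
send_rows:
  dp:
    - [0,0,0]
    - [0,0,0]
    - [0,0,0]
    - [0,0,0]
    - [0,0,0]
  turn: [0,0,0,0,0]

```text
time_s: 14.5
eef_pos: [0.404, 0.1523, 0.2711]
ee_rot: [-3.141, 0.0, -0.122]
ft_force: [-1.2, 0.2, 0.3]
width: 0.002
```

Run:
```python
from h import *
s=ctrl.get_state(); print(s['time_s'],s['eef_pos'],s['ft_force'],abs(s['qvel']).max())
for n in('wrist','top','side'): cv2.imwrite(f'pics/{n}9.png',ctrl.capture(n))
```

```text
14.5 [0.40397544 0.15233705 0.27108725] [-1.17038643  0.23392238  0.2626239 ] 0.004644922389417117
```

View pics/wrist9.png

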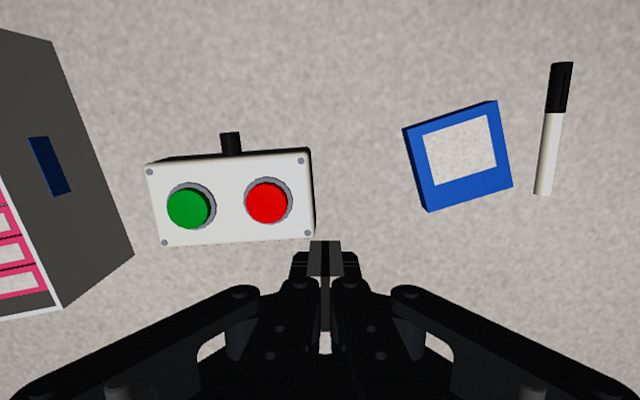

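View pics/top9.png

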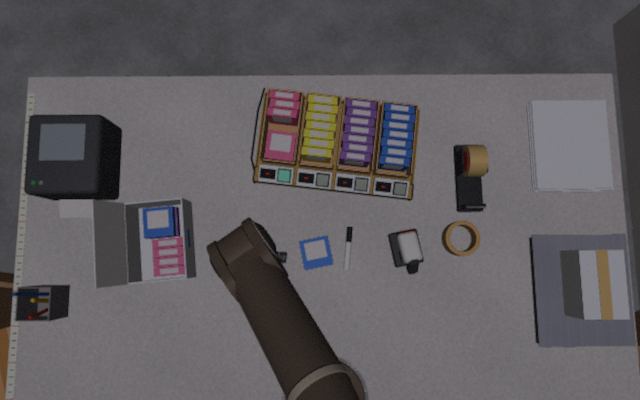

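View pics/side9.png

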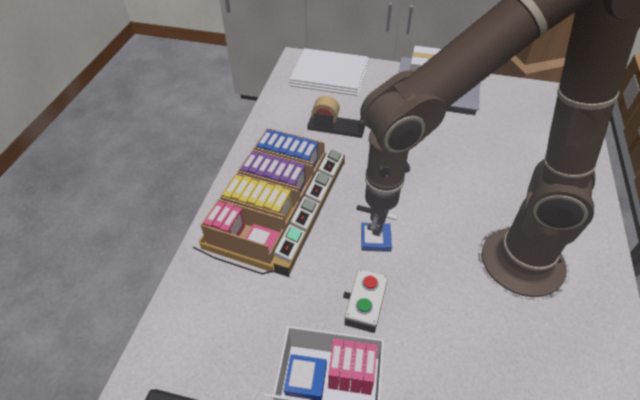

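Both buttons and the lit key are up, the loose things sit where they started, and the gripper is clear and still. I'll hand in.

Run:
```python
from station import ctrl
print(ctrl.hand_in(), ctrl.get_state()['time_s'])
```

```text
the job is handed in; nothing more can be done
the job is handed in; nothing more can be done
```

I pressed the lit pink key and let it spring back, then pressed the green button, drew the gripper clear and handed the job in at about 15 s of the 48 s. The hand-in reports no verdict.

- **Pink key:** the fingertips went about 5 mm past first contact, at roughly 5–6 N. The wrist and side pictures afterwards show the key up again.
- **Green button:** the fingertips went about 5 mm past first contact, at roughly 5 N. It was up again in the last pictures. I did not touch the red button or the other keys.
- **Last look:** the final pictures show nothing visibly shifted, and the gripper is well clear with the arm at rest. In the top view the arm hides the operator box, but the wrist and side views show it. I could not read the joint values, so the press depths come from tool travel and force.
- **Disagreement in measurements:** the side and top cameras differed by about 5 mm in y, and the heights they gave together came out 6–8 mm low. I therefore used the stated heights with wrist-camera positions.

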